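# Load the fuller parts magazine into the dispenser

### The arm

A 6-joint arm with a two-finger parallel gripper is mounted at the origin on a cart in front of the work surface, level with it; the furniture and walls round the work are solid. World frame = base frame: x ahead of the robot, y to its left, z up, the work surface at z = 0. Lengths are in m, angles in degrees, forces in N, time in s.
With the tool pointing down it reaches from about 0.35 to 0.875 m from the base axis. Payload 4.2 kg.
Tool frame: the origin (TCP) lies on the centre line of the jaws, within the pads' length; the fingertips stand manip.tips_ahead ahead of it and the grasp point (between the pads) lies 8 mm behind it (manip.tips_ahead is the distance from the TCP to the fingertips, in m); z points along the fingers, y is the line along which they close (so a half turn about z gives the same grasp; the last joint's range is limited). The gripper opens to 87 mm and grips with 3 to 60 N. Pads are 19 mm wide; open, the fingers measure 117 mm over their backs; the gripper's body (75 mm by 190 mm) begins 51 mm behind the grasp point.
Start: joints at [84.145, 22.042, 0.453, 0, -68.411, -14.817], TCP at [0.221, 0.585, 0.234] pointing down, gripper open.
Joint ranges: [-179.83, 179.83], [-69.29, 118.12], [-61.27, 80.66], [-181.25, 117.63], [-171.15, -9.14], [-177.46, 177.46]. Speed limits (degrees/s): [159.86, 159.86, 180, 180, 180, 180].

### API

Orientations are given as a 3x3 rotation matrix whose columns are the frame's x, y, z axes.
In Python, from rig import manip gives the robot as it stands.
- The arm moves only by the tool jog_arm, never from a script. Its argument "motion" is a list that holds one entry, the list of rows, each a list of 7 numbers: the finger opening in m, from 0 to 0.087, then the shift along the tool's x, y, z in m, then the turn, a rotation vector about the tool's x, y, z in degrees. A call has 1 to 20 rows; each row is the pose to reach, as a shift and turn from the pose commanded when the call began, along the tool's axes at that moment; what a row does not reach only later rows make up. A row lasts 1/8 s, in which the tool goes at most 62.5 mm and 10.7 degrees, less where a joint would pass 70% of its speed; a pose out of reach is approached as far as the arm can. A call with a gripper value outside its range is refused whole. The fingers move at their own pace and stop on an object; "squeeze" is the grip in N (left out, the last holds). Time passes only in rows, so rows that repeat a pose let the fingers close. It gives the time, the measured TCP pose, the force, the opening and the grip force at its end, in the units of the state.
- manip.observe(): the state, without advancing time (a new reading comes with each control period).
- manip.camera(name): name is "scene" or "top" or "wrist"; returns the picture (420x560x3 uint8, red, green, blue); there is no depth.
- manip.calibration(name): a dict with "K" (3x3 intrinsics, pixels), "origin" and "orientation" of the camera in the world; the wrist camera has in their place "hand_eye" (4x4, takes a point from camera to tool coordinates, whose origin is the TCP and whose axes are the flange's). Camera axes: x right, y up, looking along -z (the intrinsics and any distortion apply to the point x, -y, -z); pixel columns grow to the right and rows downward; lengths in m; the calibration is good to about 2 mm. A picture is of the moment at which its call begins: read the wrist's pose just before it. calibration takes no time and is no camera call.
- manip.finish_job(): hands the job in; it is judged then, once.
The state is a dict: "time": time; "joints": joint angles; "dq": joint speeds; "joint_efforts": joint torques, N m; "eef_pos": TCP position; "tcp_rot": TCP orientation; "force": force on the tool from outside, world axes, zero at the start; "wrist_torque": the same for the moment, N m; "width": opening from 0.0 (shut) to 1.0 (fully open); "grip_force": force on a finger pad.
Only numpy, scipy, OpenCV 4.12 (cv2) and the standard library are available. Lean on these libraries where they do the work, as an engineer would, in place of code of your own. Each camera call takes 0.05 s, during which the arm holds its last target. There are 200 camera calls.

### The job

One of the two white closed parts magazines on the desk is full, the other nearly used up, and they look alike: lift them in turn to feel which is the heavier. Press the heavier down into the dispenser's bay, feeling for the moment when the catch snaps in and holds it down, and no further: do not force it in askew or ram it against the bottom (at most 30 N against the dispenser); stand the lighter one upright on the floor of the small mint tray. Let go of both, don't drop or tip them, and leave the other things on the desk where they are.

Things in the scene. Friction and masses are not known exactly. Their poses are not given: they have to be found in the camera images.
- magazine_p: One of two look-alike closed magazines (0.2 to 0.65 kg, at least 0.18 kg apart; places change): upright white box 64 (x) x 40 (y) x 105 mm, grey cap. Origin: centre of underside, z up; same either way round. Lowest 13 mm taper in x to a 44 mm long foot; notch 9 mm deep, 26 to 36 mm up, its roof slanting out until 47 mm, across both x faces. Plain y sides above it: grip across the 40 mm width, 75 to 90 mm above the underside.
- magazine_q: One of two look-alike closed magazines (0.2 to 0.65 kg, at least 0.18 kg apart; places change): upright white box 64 (x) x 40 (y) x 105 mm, grey cap. Origin: centre of underside, z up; same either way round. Lowest 13 mm taper in x to a 44 mm long foot; notch 9 mm deep, 26 to 36 mm up, its roof slanting out until 47 mm, across both x faces. Plain y sides above it: grip across the 40 mm width, 75 to 90 mm above the underside.
- dispenser: Parts dispenser, fixed: dark base 150 x 104 mm with two posts 97 mm high; a grey tower 83 (x) x 59 (y) mm, clamped to them 0 to 36 mm up (not measured; heights here are for 0), chute in front (-x), catch behind. Origin: under the bay's centre, desk level, z up. Bay 67 (x) x 43 (y) mm, open on top: 1.5 mm play round a magazine. Walls end at 86 mm, a lead-in flares 5 mm outward to 94.5 mm.
- ejector (a joint): How far the bay's sprung floor plate (60 x 36 mm, top at 52 mm when the tower is clamped at 0) is pushed down, in m: 0 empty, 0.0117 when the catch snaps in, 0.0132 at its hard stop. It pushes up with 8 to 10.3 N, more than a magazine's weight: let go before the catch snaps in, the magazine springs back up. Pressing the heavier magazine home takes about 8 to 15 N of push.
- catch (a joint): Travel of the spring catch in m: 0 when its steel roller (10 mm thick, reaching 8 mm into the bay from the back at 71 mm) stands fully in: bay empty, or snapped over the shoulder under a seated magazine's notch. 0.004 to 0.010 while a magazine's foot pushes it back; spring 2 to 4.5 N.
- return_tray: The small mint-green tray, fixed to the desk: 128 mm (x) x 160 mm (y) x 26 mm high, flat floor 2 mm above its underside and 104 x 136 mm. Origin: centre of its underside, z up.
- glue: Bystander: blue glue stick standing upright, 26 mm across, 85 mm tall; origin at the centre of its underside.
- rubber: Bystander: eraser, 20 x 53 x 11 mm; origin at the centre of its underside.
- counter: Bystander: hand tally counter lying on its back, 82 x 52 x 22 mm; origin near the centre of its underside.
- box_of_parts: Bystander: low compartment box with small parts, 77 x 107 x 29 mm; origin at the centre of its underside.
- wipes: Bystander: small white packet, 85 x 60 x 21 mm; origin at the centre of its underside.
- pad: Bystander: note block, 80 x 52 x 15 mm; origin at the centre of its underside.
Mind the look-alikes: they are no part of the job. What is shaped like the magazine_q but yellow is not meant.

How it is judged:
By the outcome, as a careful person would: the job done as asked, in the order asked, and still so for the second after the job is handed in, with the robot touching nothing.
It also fails if it takes over 67 s, if anything falls off the work surface, if the arm or the gripper's body presses on something with over 40 N, if the wrist force passes 120 N, or if a joint passes its speed limit or range.

## Working session

There is one attempt and no reset: what is moved stays moved. The work goes in short steps, Python scripts to look and compute and a tool call to move; the robot and the scene stay as the last step left them, time stands still between calls to the robot, and variables do not carry over. Pictures are saved under pics/ and viewed, at most 10 in all, crops included, and the job is handed in when it is done.

Besides the shell and the picture viewer there is one more tool, called after "Request:" as name(argument=value, ...), one argument or row to a line, values as JSON. jog_arm: Moves the arm, as the interface text tells. Its arguments: {"type":"object","properties":{"motion":{"type":"array","items":{"type":"array","items":{"type":"array","items":{"type":"number"}}}},"squeeze":{"type":"number"}},"required":["motion"]}

```bash
mkdir -p pics
python3 - <<'E'
from rig import manip
import cv2,numpy as np
print(manip.observe(), manip.tips_ahead)
for n in("top","scene","wrist"):
    im=manip.camera(n); cv2.imwrite(f"pics/{n}0.png",im[:,:,::-1]); print(n,manip.calibration(n))
E
```

```text
{'time': 0.0, 'joints': array([ 8.41456301e+01,  2.20910632e+01,  3.79426674e-01, -2.99181903e-02,
       -6.84121907e+01, -1.48166910e+01]), 'dq': array([-0.0228565 ,  0.08522316,  0.00817174, -0.00743377,  0.02501079,
        0.0785859 ]), 'joint_efforts': array([-6.48743071e-05, -3.90669751e+01,  1.87410361e+01,  4.22010764e+00,
        1.09976839e-02, -1.89799562e-04]), 'eef_pos': array([0.22039676, 0.58422102, 0.23245159]), 'tcp_rot': array([[ 9.35554453e-01, -3.53181781e-01, -7.03448055e-04],
       [-3.53182472e-01, -9.35552099e-01, -2.10034630e-03],
       [ 8.36917434e-05,  2.21343386e-03, -9.99997547e-01]]), 'force': array([ 0.02768637, -0.66453122,  0.54498234]), 'wrist_torque': array([ 0.01245686,  0.01743843, -0.02869207]), 'grip_force': 0.0, 'width': 0.999044532892479} 0.011
top {'K': array([[449.96754625,   0.        , 282.43060278],
       [  0.        , 449.96754625, 203.24437778],
       [  0.        ,   0.        ,   1.        ]]), 'origin': array([0.22398591, 0.03808691, 1.42002819]), 'orientation': array([[-0.06926465,  0.97655159, -0.20383672],
       [-0.997579
[... 287 characters left out ...]
36,  0.54404313]), 'orientation': array([[-0.44076344,  0.38955591, -0.80868645],
       [-0.89761877, -0.18842208,  0.39846915],
       [ 0.00285163,  0.90152277,  0.43272226]])}
wrist {'K': array([[344.24743468,   0.        , 285.16279278],
       [  0.        , 344.24743468, 212.58082754],
       [  0.        ,   0.        ,   1.        ]]), 'hand_eye': array([[-6.74885050e-04,  9.60063086e-01,  2.79782799e-01,
         7.60897364e-02],
       [ 9.99999653e-01,  7.84392648e-04, -2.79436804e-04,
         5.13326492e-04],
       [-4.87736531e-04,  2.79782513e-01, -9.60063283e-01,
        -1.52247609e-01],
       [ 0.00000000e+00,  0.00000000e+00,  0.00000000e+00,
         1.00000000e+00]])}
```

View pics/top0.png

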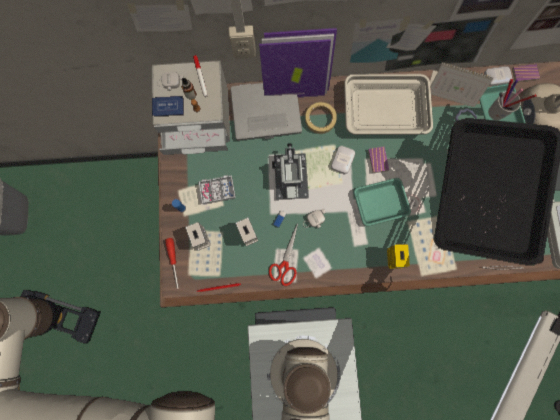

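View pics/scene0.png

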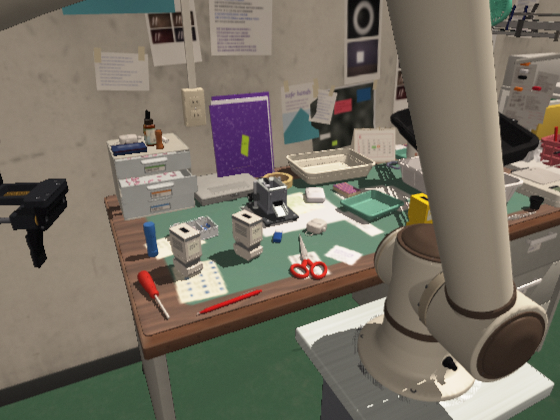

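The top view shows the two white magazines near (197,236) and (246,231), the dispenser near (291,176), and the mint tray near (382,201). The yellow look-alike is at (399,256), the glue stick at (178,205), and the parts box at (216,189).

```bash
cat > h.py <<'E'
import numpy as np,cv2
from rig import manip
def ray(name,u,v,st=None):
    c=manip.calibration(name);K=c["K"]
    d=np.array([(u-K[0,2])/K[0,0],-(v-K[1,2])/K[1,1],-1.])
    if name=="wrist":
        H=c["hand_eye"];R=st["tcp_rot"];return st["eef_pos"]+R@H[:3,3],R@(H[:3,:3]@d)
    return c["origin"],c["orientation"]@d
def onz(name,u,v,z,st=None):
    o,d=ray(name,u,v,st);return o+d*(z-o[2])/d[2]
def proj(name,P,st=None):
    c=manip.calibration(name);K=c["K"]
    if name=="wrist":
        H=c["hand_eye"];p=st["tcp_rot"].T@(np.array(P)-st["eef_pos"]);q=H[:3,:3].T@(p-H[:3,3])
    else:q=c["orientation"].T@(np.array(P)-c["origin"])
    return K[0,2]+K[0,0]*q[0]/-q[2],K[1,2]+K[1,1]*(-q[1])/-q[2]
E
python3 - <<'E'
from h import *
im=cv2.imread("pics/top0.png")
cv2.imwrite("pics/crop.png",cv2.resize(im[135:275,160:430],None,fx=2.9,fy=2.9,interpolation=cv2.INTER_CUBIC))
for n,u,v,z in(("A",197,232,.105),("B",246,229,.105),("disp",291,176,.09),("tray",382,201,.01),("yel",399,256,.1),("glue",178,205,.085),("mouse",342,159,.02)):print(n,onz("top",u,v,z).round(3))
E
```

```text
A [0.429 0.284 0.105]
B [0.428 0.14  0.105]
disp [ 0.584 -0.005  0.09 ]
tray [ 0.502 -0.292  0.01 ]
yel [ 0.318 -0.302  0.1  ]
glue [0.519 0.343 0.085]
mouse [ 0.648 -0.176  0.02 ]
```

View pics/crop.png

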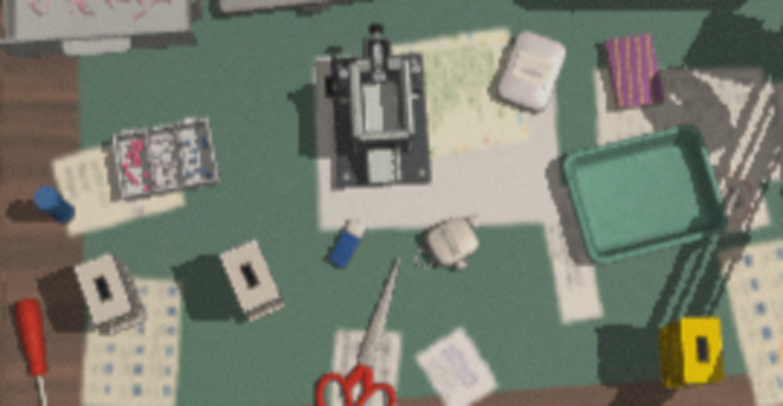

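View pics/wrist0.png

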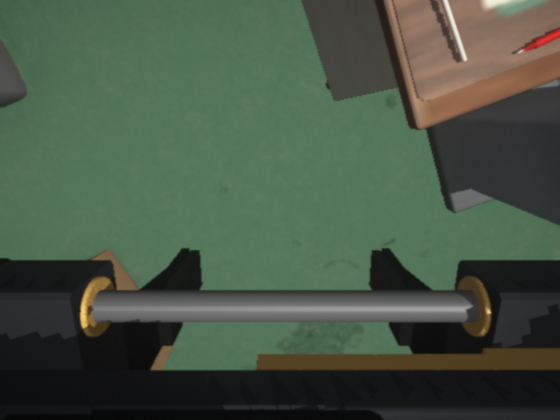

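The crop shows tops of A near (100,290) and B near (252,280) in the crop, both turned about 20°. The dispenser bay is near (382,105), its chute pointing down the image (-x). The tray runs from (562,130) to (722,262). The wrist view still shows the floor beside the desk, so I'll move between the magazines and look down.

Request:
jog_arm(
  motion=[
    [[0.087,0.3,0.286,-0.068,0,0,-41],[0.087,0.3,0.286,-0.068,0,0,-41],[0.087,0.3,0.286,-0.068,0,0,-41],[0.087,0.3,0.286,-0.068,0,0,-41],[0.087,0.3,0.286,-0.068,0,0,-41],[0.087,0.3,0.286,-0.068,0,0,-41],[0.087,0.3,0.286,-0.068,0,0,-41],[0.087,0.3,0.286,-0.068,0,0,-41],[0.087,0.3,0.286,-0.068,0,0,-41],[0.087,0.3,0.286,-0.068,0,0,-41],[0.087,0.3,0.286,-0.068,0,0,-41]],
  ],
  squeeze=25,
)

```text
time: 1.52
eef_pos: [0.4, 0.212, 0.3012]
tcp_rot: [[0.937, 0.349, -0.0], [0.349, -0.937, -0.0], [-0.001, 0.0, -1.0]]
force: [0.4, 0.1, 0.4]
width: 0.999
grip_force: 0.0
```

Run:
```python
from h import *
import pickle
s=manip.observe();im=manip.camera("wrist")[:,:,::-1].copy();pickle.dump((s,im),open("w1.pkl","wb"))
cv2.imwrite("pics/w1.png",im);print(s["eef_pos"],s["tcp_rot"].round(3),s["time"],s["force"],s["joints"].round(1))
```

```text
[0.39997699 0.21203075 0.30122536] [[ 0.937  0.349 -0.   ]
 [ 0.349 -0.937 -0.   ]
 [-0.001  0.    -1.   ]] 1.525 [0.36391622 0.08119941 0.43951657] [ 48.6   2.2 -15.5  -0.  -72.3  61.8]
```

View pics/w1.png

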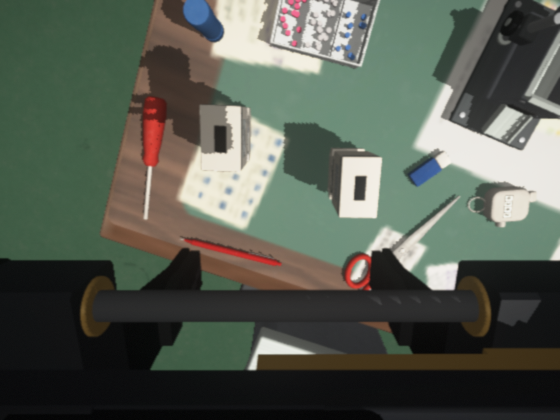

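The wrist view shows magazine A's cap around (221,138) and B's around (360,187), both nearly aligned with the jaws. I'll fit the caps and their dark slots by contour.

```bash
cat > caps.py <<'E'
from h import *
def rect(im,s,box,lo,z,dark=False,hi=255):
    x0,y0,x1,y1=box;g=im[y0:y1,x0:x1].max(2)
    m=((g<lo) if dark else (g>lo)).astype(np.uint8)
    m=cv2.morphologyEx(m,cv2.MORPH_OPEN,np.ones((3,3)))
    cs,_=cv2.findContours(m,0,2);c=max(cs,key=cv2.contourArea)
    pts=np.array([onz("wrist",p[0][0]+x0,p[0][1]+y0,z,s)[:2] for p in c],np.float32)
    (cx,cy),(w,h),a=cv2.minAreaRect(pts*1000)
    if w<h:w,h,a=h,w,a-90
    a=(a+90)%180-90
    return round(cx/1000,4),round(cy/1000,4),round(float(w),1),round(float(h),1),round(a,1)
E
python3 - <<'E'
from caps import *
import pickle
s,im=pickle.load(open("w1.pkl","rb"))
print("rows B",im[187,325:390].max(1)); print("col B",im[140:226,345].max(1)); print("A row",im[160,195:255].max(1))
for n,b,sb in(("A",(195,98,252,176),(212,122,231,157)),("B",(325,146,388,224),(350,172,370,204))):
    for lo in(170,185,200):
        try:print(n,lo,rect(im,s,b,lo,.105))
        except Exception as e:print(e)
    print(" slot",rect(im,s,sb,80,.105,True))
E
```

```text
rows B [ 76  75  76  77  75  70  67  70  73  71  70  69  70  69  80 138 207 235
 239 239 239 239 239 239 239 240 240 238 227 171  91  58  57  57  59  59
  60  61  64  81 143 212 238 241 242 242 242 242 242 242 243 243 242 233
 198 158 146 145 146 145 145 145 145 145 145]
col B [133 105  81  74  74  74  73  78  94 118 116  97  91  90  88  80 126 207
 234 238 238 238 238 238 238 238 239 238 239 238 239 239 239 239 239 239
 239 239 239 239 239 239 239 239 239 239 239 239 239 239 239 239 239 239
 239 239 238 239 239 239 239 239 239 239 239 239 239 239 239 239 239 239
 239 239 239 239 232 189 155 145 145 145 145 145 144 144]
A row [229 235 237 236 233 225 220 231 234 234 235 235 234 235 235 234 234 234
 235 235 235 235 235 235 235 235 235 235 235 235 235 235 235 235 235 236
 235 236 236 236 236 236 236 236 234 210 149 135 145 146 154 182 217 227
 229 237 240 240 240 240]
A 170 (0.4228, 0.2878, 67.4, 58.0, 20.4)
A 185 (0.4228, 0.2878, 67.4, 57.9, 20.4)
A 200 (0.4228, 0.2879, 67.4, 57.9, 20.4)
 slot (0.4248, 0.2907, 24.7, 10.9, 17.6)
B 170 (0.4273, 0.1398, 64.4, 40.3, 19.8)
B 185 (0.4276, 0.14, 63.6, 39.7, 19.7)
B 200 (0.4276, 0.14, 63.4, 39.3, 19.8)
 slot (0.4277, 0.1404, 22.3, 9.0, 19.4)
```

Request:
jog_arm(
  motion=[
    [[0.087,0.0008,0.0771,0.05,0,0,0.7],[0.087,0.0008,0.0771,0.09,0,0,0.7],[0.087,0.0008,0.0771,0.13,0,0,0.7],[0.087,0.0008,0.0771,0.17,0,0,0.7],[0.087,0.0008,0.0771,0.2,0,0,0.7],[0.087,0.0008,0.0771,0.224,0,0,0.7],[0.087,0.0008,0.0771,0.224,0,0,0.7],[0.087,0.0008,0.0771,0.224,0,0,0.7]],
  ],
)

```text
time: 2.58
eef_pos: [0.4285, 0.14, 0.0783]
tcp_rot: [[0.942, 0.337, 0.001], [0.337, -0.942, 0.001], [0.002, -0.0, -1.0]]
force: [-1.1, 0.8, 0.9]
width: 0.998
grip_force: 0.0
```

Request:
jog_arm(
  motion=[
    [[0.03,0,0,0,0,0,0],[0.03,0,0,0,0,0,0],[0.03,0,0,0,0,0,0],[0.03,0,0,0,0,0,0],[0.03,0,0,0,0,0,0],[0.03,0,0,0,0,0,0]],
  ],
  squeeze=40,
)

```text
time: 3.32
eef_pos: [0.4279, 0.1393, 0.0775]
tcp_rot: [[0.942, 0.336, 0.0], [0.336, -0.942, 0.0], [0.0, -0.0, -1.0]]
force: [0.1, 0.5, -0.0]
width: 0.459
grip_force: 39.9
```

Request:
jog_arm(
  motion=[
    [[0.03,0,0,-0.01,0,0,0],[0.03,0,0,-0.02,0,0,0],[0.03,0,0,-0.03,0,0,0],[0.03,0,0,-0.03,0,0,0],[0.03,0,0,-0.03,0,0,0],[0.03,0,0,-0.03,0,0,0]],
  ],
)

```text
time: 4.08
eef_pos: [0.4276, 0.139, 0.1072]
tcp_rot: [[0.942, 0.336, -0.001], [0.336, -0.942, -0.001], [-0.001, 0.0, -1.0]]
force: [0.4, -0.2, -2.8]
width: 0.461
grip_force: 39.9
```

Run:
```python
from h import *
f=[]
for i in range(4):
    s=manip.observe();f.append(s["force"]);im=manip.camera("wrist")
print(np.array(f).round(2),s["eef_pos"],s["joint_efforts"].round(2))
```

```text
[[ 0.36 -0.25 -2.83]
 [ 0.8   0.58 -2.36]
 [-0.58 -0.6  -2.81]
 [ 0.03 -0.54 -2.36]] [0.42771395 0.13913295 0.10726932] [ -0.   -27.52  14.57   3.3    0.08   0.  ]
```

B weighs about 0.28 kg, so A should be the heavier. I'll set B back where it stood and feel A to check, so the order is kept.

Request:
jog_arm(
  motion=[
    [[0.03,0,0,0.01,0,0,0],[0.03,0,0,0.02,0,0,0],[0.03,0,0,0.026,0,0,0],[0.03,0,0,0.029,0,0,0],[0.03,0,0,0.0298,0,0,0],[0.03,0,0,0.0298,0,0,0],[0.087,0,0,0.0298,0,0,0],[0.087,0,0,0.0298,0,0,0],[0.087,0,0,0.0298,0,0,0],[0.087,0,0,0.0298,0,0,0],[0.087,0,0,-0.01,0,0,0],[0.087,0,0,-0.06,0,0,0],[0.087,0,0,-0.06,0,0,0]],
  ],
)

```text
time: 5.9
eef_pos: [0.4302, 0.1408, 0.1714]
tcp_rot: [[0.942, 0.337, 0.008], [0.337, -0.942, 0.005], [0.009, -0.002, -1.0]]
force: [-0.4, -0.9, -1.2]
width: 0.996
grip_force: 0.0
```

Request:
jog_arm(
  motion=[
    [[0.087,0.012,-0.036,-0.05,0,0,0],[0.087,0.025,-0.07,-0.08,0,0,0],[0.087,0.04,-0.11,-0.08,0,0,0],[0.087,0.048,-0.1437,-0.08,0,0,0],[0.087,0.048,-0.1437,-0.08,0,0,0],[0.087,0.048,-0.1437,-0.08,0,0,0]],
  ],
)

```text
time: 6.65
eef_pos: [0.4244, 0.2901, 0.2466]
tcp_rot: [[0.942, 0.336, -0.002], [0.336, -0.942, -0.002], [-0.002, 0.001, -1.0]]
force: [-0.4, 0.0, -0.9]
width: 1.001
grip_force: 0.0
```

Run:
```python
from h import *
import pickle
s=manip.observe();im=manip.camera("wrist")[:,:,::-1].copy();pickle.dump((s,im),open("w2.pkl","wb"))
cv2.imwrite("pics/w2.png",im);print(s["eef_pos"],s["tcp_rot"].round(3),s["time"],s["force"])
for P in((.4248,.2907,.105),(.4276,.139,.105)):print(proj("wrist",P,s))
```

```text
[0.42436163 0.29007856 0.24657717] [[ 0.942  0.336 -0.002]
 [ 0.336 -0.942 -0.002]
 [-0.002  0.001 -1.   ]] 6.65 [-0.39009247  0.01805379 -0.86056716]
(np.float64(284.495134196921), np.float64(200.90377874877234))
(np.float64(440.81760120408967), np.float64(251.621919176873))
```

View pics/w2.png

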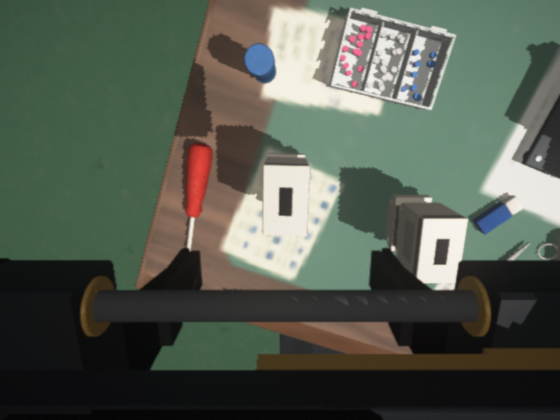

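The view shows A's cap centred at about (286,200), its slot at (286,202), and B still upright at (441,250). I'll refine A from this picture.

Run:
```python
from caps import *
import pickle
s,im=pickle.load(open("w2.pkl","rb"))
print("slot A",rect(im,s,(274,182,298,222),80,.105,True),"slot B",rect(im,s,(430,232,454,270),80,.105,True))
g=im.max(2)
def edge(row,xs): return row[xs[0]:xs[1]].tolist()
print(g[185,258:270],g[185,300:314],g[222,258:270],g[222,300:316]);print(g[155:172,275],g[226:242,275],g[155:172,297],g[226:242,297])
```

```text
slot A (0.4249, 0.2898, 23.6, 9.6, 19.3) slot B (0.4276, 0.1389, 22.8, 9.4, 19.6)
[135 132 129 126 133 183 229 237 237 237 237 237] [239 239 239 239 239 239 239 237 231 227 237 240 240 239] [240 240 239 231 212 217 233 237 237 237 237 237] [239 239 239 239 239 238 232 229 235 235 232 227 217 204 191 184]
[128 120 102  95  94  94  94  89  77 103 181 230 237 237 237 237 237] [237 238 237 237 238 238 237 237 234 219 201 188 181 178 177 180] [176 182 142 106  96  96  95  94  86  76 128 210 235 238 238 238 238] [239 239 238 239 239 239 239 239 239 235 227 231 234 234 233 233]
```

Request:
jog_arm(
  motion=[
    [[0.087,0,0,0.04,0,0,0],[0.087,0,0,0.08,0,0,0],[0.087,0,0,0.12,0,0,0],[0.087,0,0,0.15,0,0,0],[0.087,0,0,0.17,0,0,0],[0.087,0,0,0.17,0,0,0],[0.03,0,0,0.17,0,0,0],[0.03,0,0,0.17,0,0,0],[0.03,0,0,0.17,0,0,0],[0.03,0,0,0.17,0,0,0],[0.03,0,0,0.17,0,0,0],[0.03,0,0,0.17,0,0,0]],
  ],
)

```text
time: 8.2
eef_pos: [0.4248, 0.2907, 0.0776]
tcp_rot: [[0.942, 0.336, 0.0], [0.336, -0.942, -0.0], [0.0, 0.0, -1.0]]
force: [0.4, 0.2, 1.5]
width: 0.456
grip_force: 39.7
```

Request:
jog_arm(
  motion=[
    [[0.03,0,0,-0.01,0,0,0],[0.03,0,0,-0.02,0,0,0],[0.03,0,0,-0.03,0,0,0],[0.03,0,0,-0.03,0,0,0],[0.03,0,0,-0.03,0,0,0],[0.03,0,0,-0.03,0,0,0]],
  ],
)

```text
time: 8.95
eef_pos: [0.4245, 0.2904, 0.1071]
tcp_rot: [[0.942, 0.336, -0.001], [0.336, -0.942, -0.001], [-0.001, 0.0, -1.0]]
force: [-0.2, -0.1, -5.4]
width: 0.461
grip_force: 39.7
```

A weighs about 0.55 kg, so it is the heavier. I'll carry it to just before the dispenser and look.

Request:
jog_arm(
  motion=[
    [[0.03,0,0,-0.04,0,0,0],[0.03,0,0,-0.09,0,0,0],[0.03,0,0,-0.14,0,0,0],[0.03,-0.01,0.045,-0.19,0,0,3],[0.03,-0.02,0.095,-0.193,0,0,7],[0.03,-0.031,0.145,-0.193,0,0,11],[0.03,-0.042,0.195,-0.193,0,0,15],[0.03,-0.054,0.24,-0.193,0,0,18],[0.03,-0.061,0.27,-0.193,0,0,19.6],[0.03,-0.064,0.285,-0.193,0,0,19.6],[0.03,-0.064,0.285,-0.193,0,0,19.6],[0.03,-0.064,0.285,-0.193,0,0,19.6]],
  ],
)

```text
time: 10.45
eef_pos: [0.4602, 0.0014, 0.3003]
tcp_rot: [[1.0, 0.001, -0.0], [0.001, -1.0, 0.0], [-0.0, -0.0, -1.0]]
force: [-0.1, 0.1, -6.1]
width: 0.456
grip_force: 39.8
```

Run:
```python
from h import *
import pickle
s=manip.observe();im=manip.camera("wrist")[:,:,::-1].copy();pickle.dump((s,im),open("w3.pkl","wb"))
cv2.imwrite("pics/w3.png",cv2.resize(im,None,fx=1.4,fy=1.4,interpolation=cv2.INTER_CUBIC));print(s["eef_pos"],s["tcp_rot"].round(3),s["time"],s["force"])
```

```text
[0.4602004  0.00144824 0.30029842] [[ 1.     0.001 -0.   ]
 [ 0.001 -1.     0.   ]
 [-0.    -0.    -1.   ]] 10.45 [-0.08673653  0.14541015 -6.07355255]
```

View pics/w3.png

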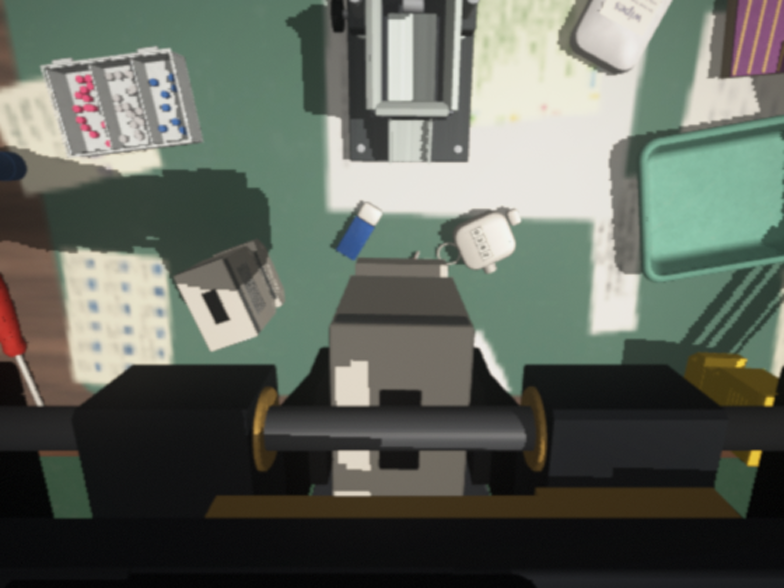

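The magazine hangs straight in the jaws. The tower is only partly in view, its front lip around (411,105), so I'll go 70 mm further to see the whole mouth.

Request:
jog_arm(
  motion=[
    [[0.03,0.03,0,0,0,0,0],[0.03,0.06,0,0,0,0,0],[0.03,0.07,0,0,0,0,0],[0.03,0.07,0,0,0,0,0],[0.03,0.07,0,0,0,0,0]],
  ],
)

```text
time: 11.12
eef_pos: [0.5294, 0.0011, 0.3005]
tcp_rot: [[1.0, 0.001, -0.001], [0.001, -1.0, -0.0], [-0.001, -0.0, -1.0]]
force: [-0.1, -0.2, -6.1]
width: 0.454
grip_force: 39.8
```

Run:
```python
from h import *
import pickle
s=manip.observe();im=manip.camera("wrist")[:,:,::-1].copy();pickle.dump((s,im),open("w4.pkl","wb"))
cv2.imwrite("pics/w4.png",cv2.resize(im[0:190,200:380],None,fx=3.15,fy=3.15,interpolation=cv2.INTER_CUBIC));print(s["eef_pos"],s["tcp_rot"].round(3),s["time"],s["force"])
```

```text
[0.52941054 0.00109561 0.30046771] [[ 1.     0.001 -0.001]
 [ 0.001 -1.    -0.   ]
 [-0.001 -0.    -1.   ]] 11.125 [-0.06627601 -0.22478527 -6.10785276]
```

View pics/w4.png

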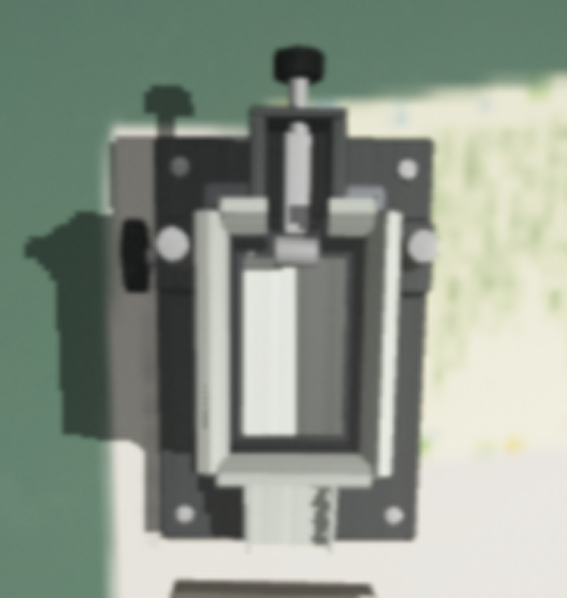

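The crop shows the tower's mouth. Its lips run from about (197,212)/(402,212) to (197,474)/(391,475), with the front lip edge at y≈486, the back one at y≈198, and the roller at (296,248).

Run:
```python
from h import *
import pickle
s,im=pickle.load(open("w4.pkl","rb"))
C=lambda x,y:(200+x/3.15,y/3.15)
s3,_=pickle.load(open("w3.pkl","rb"))
from numpy.linalg import norm
for z in(.0945,.10,.105,.11,.115,.12,.125,.13):
    P=lambda x,y:onz("wrist",*C(x,y),z,s)[:2]
    a,b,c,d=P(197,212),P(402,212),P(391,475),P(197,474)
    f,k=P(294,486),P(299,198)
    ctr=(a+b+c+d)/4; l=(a-d)+(b-c)
    front3=onz("wrist",411/1.4,115/1.4,z,s3)[:2]
    print(z,"w",(norm(a-b)*1e3).round(1),(norm(c-d)*1e3).round(1),"L",(norm(f-k)*1e3).round(1),"mid",((f+k)/2).round(4),"ctr",ctr.round(4),"yaw",np.degrees(np.arctan2(l[1],l[0])).round(2), "front",f.round(4),front3.round(4))
for z in(.0,.01,.02):
    P=lambda x,y:onz("wrist",*C(x,y),z,s)[:2]
    print("base",z,[P(*q).round(4).tolist() for q in((432,138),(415,540),(160,540))])
```

```text
0.0945 w 62.8 63.4 L 87.3 mid [ 0.6071 -0.0081] ctr [ 0.607  -0.0082] yaw -0.8 front [ 0.5635 -0.0077] [ 0.5642 -0.007 ]
0.1 w 61.8 62.5 L 85.9 mid [ 0.6071 -0.008 ] ctr [ 0.607  -0.0081] yaw -0.8 front [ 0.5641 -0.0075] [ 0.5638 -0.0068]
0.105 w 61.0 61.6 L 84.7 mid [ 0.607  -0.0079] ctr [ 0.6069 -0.0079] yaw -0.8 front [ 0.5647 -0.0074] [ 0.5634 -0.0067]
0.11 w 60.1 60.7 L 83.5 mid [ 0.607  -0.0077] ctr [ 0.6069 -0.0078] yaw -0.8 front [ 0.5653 -0.0073] [ 0.563  -0.0066]
0.115 w 59.2 59.8 L 82.3 mid [ 0.607  -0.0076] ctr [ 0.6069 -0.0077] yaw -0.8 front [ 0.5659 -0.0072] [ 0.5626 -0.0065]
0.12 w 58.3 58.9 L 81.1 mid [ 0.607  -0.0075] ctr [ 0.6069 -0.0076] yaw -0.8 front [ 0.5664 -0.0071] [ 0.5622 -0.0064]
0.125 w 57.4 58.0 L 79.9 mid [ 0.607  -0.0074] ctr [ 0.6069 -0.0074] yaw -0.8 front [ 0.567  -0.0069] [ 0.5618 -0.0063]
0.13 w 56.6 57.1 L 78.6 mid [ 0.6069 -0.0072] ctr [ 0.6068 -0.0073] yaw -0.8 front [ 0.5676 -0.0068] [ 0.5614 -0.0061]
base 0.0 [[0.6838, -0.0615], [0.5298, -0.061], [0.5298, 0.0462]]
base 0.01 [[0.6821, -0.0601], [0.5315, -0.0596], [0.5315, 0.0452]]
base 0.02 [[0.6803, -0.0587], [0.5332, -0.0582], [0.5331, 0.0442]]
```

The bay centre is at (0.607, -0.008), which the base outline confirms. Its yaw is about -0.7°, and the rim is roughly 100 to 117 mm up. I'll go above it.

Request:
jog_arm(
  motion=[
    [[0.03,0.03,0.003,0,0,0,0.8],[0.03,0.06,0.007,0,0,0,0.8],[0.03,0.0776,0.009,0,0,0,0.8],[0.03,0.0776,0.009,0.03,0,0,0.8],[0.03,0.0776,0.009,0.06,0,0,0.8],[0.03,0.0776,0.009,0.08,0,0,0.8],[0.03,0.0776,0.009,0.08,0,0,0.8],[0.03,0.0776,0.009,0.08,0,0,0.8]],
  ],
)

```text
time: 12.18
eef_pos: [0.6085, -0.0081, 0.2221]
tcp_rot: [[1.0, -0.013, 0.003], [-0.013, -1.0, -0.0], [0.003, 0.0, -1.0]]
force: [0.8, -0.3, -5.5]
width: 0.46
grip_force: 39.8
```

Request:
jog_arm(
  motion=[
    [[0.03,0,0,0.005,0,0,0],[0.03,0,0,0.01,0,0,0],[0.03,0,0,0.015,0,0,0],[0.03,0,0,0.02,0,0,0],[0.03,0,0,0.025,0,0,0],[0.03,0,0,0.025,0,0,0]],
  ],
)

```text
time: 12.92
eef_pos: [0.6075, -0.0082, 0.1948]
tcp_rot: [[1.0, -0.014, -0.001], [-0.014, -1.0, -0.0], [-0.001, 0.0, -1.0]]
force: [-0.4, 0.4, -5.6]
width: 0.459
grip_force: 39.8
```

Request:
jog_arm(
  motion=[
    [[0.03,0,0,0.0025,0,0,0],[0.03,0,0,0.005,0,0,0],[0.03,0,0,0.0075,0,0,0],[0.03,0,0,0.01,0,0,0],[0.03,0,0,0.01,0,0,0]],
  ],
)

```text
time: 13.55
eef_pos: [0.6077, -0.0082, 0.1853]
tcp_rot: [[1.0, -0.014, -0.001], [-0.014, -1.0, -0.0], [-0.001, 0.0, -1.0]]
force: [0.5, 0.3, -5.4]
width: 0.456
grip_force: 39.8
```

Request:
jog_arm(
  motion=[
    [[0.03,0,0,0.0025,0,0,0],[0.03,0,0,0.005,0,0,0],[0.03,0,0,0.0075,0,0,0],[0.03,0,0,0.0075,0,0,0]],
  ],
)

```text
time: 14.05
eef_pos: [0.6076, -0.0082, 0.1777]
tcp_rot: [[1.0, -0.014, -0.001], [-0.014, -1.0, -0.0], [-0.001, 0.0, -1.0]]
force: [0.9, 0.1, -5.6]
width: 0.46
grip_force: 39.8
```

Request:
jog_arm(
  motion=[
    [[0.03,0,0,0.002,0,0,0],[0.03,0,0,0.004,0,0,0],[0.03,0,0,0.006,0,0,0],[0.03,0,0,0.006,0,0,0]],
  ],
)

```text
time: 14.55
eef_pos: [0.6077, -0.0082, 0.1718]
tcp_rot: [[1.0, -0.013, -0.001], [-0.013, -1.0, -0.0], [-0.001, 0.0, -1.0]]
force: [0.3, 0.8, -4.8]
width: 0.458
grip_force: 39.8
```

Request:
jog_arm(
  motion=[
    [[0.03,0,0,0.002,0,0,0],[0.03,0,0,0.004,0,0,0],[0.03,0,0,0.006,0,0,0],[0.03,0,0,0.006,0,0,0]],
  ],
)

```text
time: 15.05
eef_pos: [0.6078, -0.008, 0.1658]
tcp_rot: [[1.0, -0.013, -0.0], [-0.013, -1.0, 0.0], [-0.0, -0.0, -1.0]]
force: [-0.1, 1.2, -4.9]
width: 0.458
grip_force: 39.8
```

Request:
jog_arm(
  motion=[
    [[0.03,0,-0.0004,0.0015,0,0,0],[0.03,0,-0.0006,0.003,0,0,0],[0.03,0,-0.0006,0.004,0,0,0],[0.03,0,-0.0006,0.004,0,0,0]],
  ],
)

```text
time: 15.55
eef_pos: [0.6078, -0.0076, 0.1619]
tcp_rot: [[1.0, -0.013, -0.0], [-0.013, -1.0, -0.0], [-0.0, 0.0, -1.0]]
force: [0.4, -1.1, -5.7]
width: 0.461
grip_force: 39.8
```

Request:
jog_arm(
  motion=[
    [[0.03,0,0,0.0015,0,0,0],[0.03,0,0,0.003,0,0,0],[0.03,0,0,0.004,0,0,0],[0.03,0,0,0.004,0,0,0]],
  ],
)

```text
time: 16.05
eef_pos: [0.6078, -0.0076, 0.1579]
tcp_rot: [[1.0, -0.013, -0.0], [-0.013, -1.0, -0.0], [-0.0, 0.0, -1.0]]
force: [-0.1, -0.4, -5.6]
width: 0.463
grip_force: 39.8
```

Sliding in freely, with the underside at about 81 mm. I'll keep going in small steps.

Request:
jog_arm(
  motion=[
    [[0.03,0,0,0.0015,0,0,0],[0.03,0,0,0.003,0,0,0],[0.03,0,0,0.004,0,0,0],[0.03,0,0,0.004,0,0,0]],
  ],
)

```text
time: 16.55
eef_pos: [0.6078, -0.0076, 0.1539]
tcp_rot: [[1.0, -0.014, -0.0], [-0.014, -1.0, -0.0], [-0.0, 0.0, -1.0]]
force: [-0.0, -0.4, -5.9]
width: 0.459
grip_force: 39.8
```

Request:
jog_arm(
  motion=[
    [[0.03,0,0,0.0015,0,0,0],[0.03,0,0,0.003,0,0,0],[0.03,0,0,0.004,0,0,0],[0.03,0,0,0.004,0,0,0]],
  ],
)

```text
time: 17.05
eef_pos: [0.6074, -0.0076, 0.1499]
tcp_rot: [[1.0, -0.014, -0.001], [-0.014, -1.0, -0.0], [-0.001, 0.0, -1.0]]
force: [-1.6, -0.2, -5.0]
width: 0.462
grip_force: 39.8
```

Request:
jog_arm(
  motion=[
    [[0.03,0,0,0.0015,0,0,0],[0.03,0,0,0.003,0,0,0],[0.03,0,0,0.004,0,0,0],[0.03,0,0,0.004,0,0,0]],
  ],
)

```text
time: 17.55
eef_pos: [0.6076, -0.0076, 0.146]
tcp_rot: [[1.0, -0.014, -0.001], [-0.014, -1.0, -0.0], [-0.001, 0.0, -1.0]]
force: [-3.4, -0.6, -2.0]
width: 0.458
grip_force: 39.8
```

Request:
jog_arm(
  motion=[
    [[0.03,0,0,0.0015,0,0,0],[0.03,0,0,0.003,0,0,0],[0.03,0,0,0.004,0,0,0],[0.03,0,0,0.004,0,0,0]],
  ],
)

```text
time: 18.05
eef_pos: [0.6073, -0.0076, 0.1415]
tcp_rot: [[1.0, -0.014, -0.002], [-0.014, -1.0, -0.0], [-0.002, 0.0, -1.0]]
force: [-2.9, 0.4, -2.4]
width: 0.452
grip_force: 39.8
```

Request:
jog_arm(
  motion=[
    [[0.03,0,0,0.001,0,0,0],[0.03,0,0,0.002,0,0,0],[0.03,0,0,0.003,0,0,0],[0.03,0,0,0.003,0,0,0]],
  ],
)

```text
time: 18.55
eef_pos: [0.6073, -0.0076, 0.1383]
tcp_rot: [[1.0, -0.014, -0.002], [-0.014, -1.0, -0.0], [-0.002, 0.0, -1.0]]
force: [-3.7, -0.2, -6.4]
width: 0.457
grip_force: 39.8
```

Request:
jog_arm(
  motion=[
    [[0.03,0,0,0.001,0,0,0],[0.03,0,0,0.002,0,0,0],[0.03,0,0,0.003,0,0,0],[0.03,0,0,0.003,0,0,0]],
  ],
)

```text
time: 19.05
eef_pos: [0.6078, -0.0075, 0.1359]
tcp_rot: [[1.0, -0.013, -0.0], [-0.013, -1.0, 0.0], [-0.0, -0.0, -1.0]]
force: [-3.4, 0.2, -5.5]
width: 0.455
grip_force: 39.8
```

Request:
jog_arm(
  motion=[
    [[0.03,0,0,0.001,0,0,0],[0.03,0,0,0.002,0,0,0],[0.03,0,0,0.003,0,0,0],[0.03,0,0,0.003,0,0,0]],
  ],
)

```text
time: 19.55
eef_pos: [0.608, -0.0076, 0.1334]
tcp_rot: [[1.0, -0.013, 0.0], [-0.013, -1.0, -0.0], [0.0, 0.0, -1.0]]
force: [-3.9, 0.1, -3.3]
width: 0.455
grip_force: 39.7
```

Request:
jog_arm(
  motion=[
    [[0.03,0,0,0.001,0,0,0],[0.03,0,0,0.002,0,0,0],[0.03,0,0,0.002,0,0,0]],
  ],
)

```text
time: 19.92
eef_pos: [0.6084, -0.0076, 0.1327]
tcp_rot: [[1.0, -0.013, 0.002], [-0.013, -1.0, -0.0], [0.002, 0.0, -1.0]]
force: [-5.5, 0.7, 2.0]
width: 0.461
grip_force: 39.7
```

Request:
jog_arm(
  motion=[
    [[0.03,0,0,0.001,0,0,0],[0.03,0,0,0.002,0,0,0],[0.03,0,0,0.002,0,0,0]],
  ],
)

```text
time: 20.3
eef_pos: [0.6084, -0.0076, 0.1308]
tcp_rot: [[1.0, -0.013, 0.002], [-0.013, -1.0, -0.0], [0.002, 0.0, -1.0]]
force: [-5.4, 0.1, 3.5]
width: 0.459
grip_force: 39.7
```

Request:
jog_arm(
  motion=[
    [[0.03,-0.0003,0,0.001,0,0,0],[0.03,-0.0004,0,0.002,0,0,0],[0.03,-0.0004,0,0.003,0,0,0],[0.03,-0.0004,0,0.003,0,0,0]],
  ],
)

```text
time: 20.8
eef_pos: [0.6084, -0.0076, 0.1281]
tcp_rot: [[1.0, -0.013, 0.003], [-0.013, -1.0, -0.0], [0.003, 0.0, -1.0]]
force: [-5.4, 0.2, 2.5]
width: 0.46
grip_force: 39.7
```

Request:
jog_arm(
  motion=[
    [[0.03,0,0,0.001,0,0,0],[0.03,0,0,0.002,0,0,0],[0.03,0,0,0.003,0,0,0],[0.03,0,0,0.003,0,0,0]],
  ],
)

```text
time: 21.3
eef_pos: [0.6084, -0.0076, 0.1249]
tcp_rot: [[1.0, -0.013, 0.003], [-0.013, -1.0, -0.0], [0.003, 0.0, -1.0]]
force: [-5.5, 1.4, 2.2]
width: 0.457
grip_force: 39.7
```

Request:
jog_arm(
  motion=[
    [[0.03,0,0,0.001,0,0,0],[0.03,0,0,0.002,0,0,0],[0.03,0,0,0.002,0,0,0]],
  ],
)

```text
time: 21.68
eef_pos: [0.6084, -0.0076, 0.1219]
tcp_rot: [[1.0, -0.013, 0.002], [-0.013, -1.0, -0.0], [0.002, 0.0, -1.0]]
force: [-3.4, -0.6, -0.6]
width: 0.461
grip_force: 39.8
```

Request:
jog_arm(
  motion=[
    [[0.03,0,0,0.0008,0,0,0],[0.03,0,0,0.0008,0,0,0]],
  ],
)

```text
time: 21.92
eef_pos: [0.6086, -0.0076, 0.1215]
tcp_rot: [[1.0, -0.013, 0.003], [-0.013, -1.0, -0.0], [0.003, 0.0, -1.0]]
force: [-3.2, -0.7, 4.8]
width: 0.456
grip_force: 39.8
```

Request:
jog_arm(
  motion=[
    [[0.03,0,0,0.0005,0,0,0],[0.03,0,0,0.0005,0,0,0]],
  ],
)

```text
time: 22.18
eef_pos: [0.6086, -0.0076, 0.1204]
tcp_rot: [[1.0, -0.013, 0.003], [-0.013, -1.0, -0.0], [0.003, -0.0, -1.0]]
force: [-1.5, -1.2, 4.9]
width: 0.454
grip_force: 39.8
```

The sideways roller force fell from -5.4 to -1.5 N, which looks like the snap. I'll check by easing up gently.

Request:
jog_arm(
  motion=[
    [[0.03,0,0,-0.001,0,0,0],[0.03,0,0,-0.002,0,0,0],[0.03,0,0,-0.002,0,0,0]],
  ],
)

```text
time: 22.55
eef_pos: [0.6084, -0.0076, 0.1217]
tcp_rot: [[1.0, -0.013, 0.002], [-0.013, -1.0, 0.0], [0.002, -0.0, -1.0]]
force: [1.7, -1.2, 1.1]
width: 0.455
grip_force: 39.8
```

Request:
jog_arm(
  motion=[
    [[0.03,0,0,-0.001,0,0,0],[0.03,0,0,-0.0015,0,0,0],[0.03,0,0,-0.0015,0,0,0]],
  ],
)

```text
time: 22.92
eef_pos: [0.6082, -0.0074, 0.1218]
tcp_rot: [[1.0, -0.014, 0.001], [-0.014, -1.0, 0.001], [0.001, -0.001, -1.0]]
force: [6.0, -3.3, -6.4]
width: 0.461
grip_force: 39.8
```

The pull rose while the height stayed at 0.1218, so the catch holds it. I'll ease off, open and retreat.

Request:
jog_arm(
  motion=[
    [[0.03,0,0,0.0008,0,0,0],[0.03,0,0,0.0008,0,0,0],[0.07,0,0,0.0008,0,0,0],[0.07,0,0,0.0008,0,0,0],[0.07,0,0,0.0008,0,0,0],[0.07,0,0,0.0008,0,0,0],[0.07,0,0,-0.02,0,0,0],[0.07,0,0,-0.05,0,0,0],[0.07,0,0,-0.1,0,0,0],[0.087,-0.04,0,-0.14,0,0,0],[0.087,-0.07,0,-0.16,0,0,0],[0.087,-0.07,0,-0.16,0,0,0],[0.087,-0.07,0,-0.16,0,0,0]],
  ],
)

```text
time: 24.55
eef_pos: [0.5374, -0.0065, 0.2829]
tcp_rot: [[1.0, -0.013, -0.0], [-0.013, -1.0, 0.0], [-0.0, -0.0, -1.0]]
force: [0.8, 0.2, -0.7]
width: 0.995
grip_force: 0.0
```

Run:
```python
from h import *
import pickle
s=manip.observe();im=manip.camera("wrist")[:,:,::-1].copy();pickle.dump((s,im),open("w5.pkl","wb"))
cv2.imwrite("pics/w5.png",cv2.resize(im,None,fx=1.4,fy=1.4));print(s["eef_pos"],s["tcp_rot"].round(3),s["time"],s["force"])
```

```text
[ 0.53740032 -0.0065156   0.28288792] [[ 1.    -0.013 -0.   ]
 [-0.013 -1.     0.   ]
 [-0.    -0.    -1.   ]] 24.55 [ 0.81766027  0.22129895 -0.66964075]
```

View pics/w5.png

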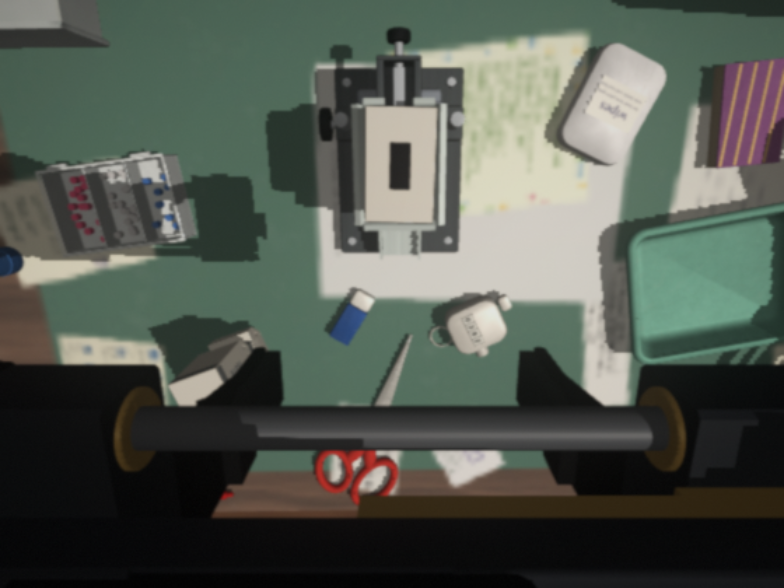

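The magazine stands square in the bay, its cap spanning (364,105) to (437,225) in this view, and the other things are unmoved. I'll check its height by the cap's size, and fit the tray.

Run:
```python
from caps import *
import pickle
s,im=pickle.load(open("w5.pkl","rb"))
g=im.max(2);print(g[105,252:322]);print(g[70:166,270])
for z in(.145,.15,.155,.162):print(z,rect(im,s,(257,72,316,163),175,z),rect(im,s,(275,98,297,140),110,z,True))
t=cv2.imread("pics/top0.png");h=cv2.cvtColor(t,cv2.COLOR_BGR2HSV)
m=cv2.inRange(h[170:235,340:425],(70,70,60),(92,255,255));print(h[200,385],h[160,260],h[235,330])
for lo in(100,115):
    m=cv2.inRange(h[170:235,345:425],(68,60,lo),(92,255,255));m=cv2.morphologyEx(m,cv2.MORPH_OPEN,np.ones((3,3)))
    c=max(cv2.findContours(m,0,2)[0],key=cv2.contourArea)
    P=np.array([onz("top",p[0][0]+345,p[0][1]+170,.026)[:2] for p in c],np.float32)
    print(lo,cv2.minAreaRect(P*1000))
```

```text
[ 81  89  90  86  82  78  78  76  96 147 188 197 197 197 197 197 198 198
 199 198 198 198 198 198 194 176 127  64  39  38  37  38  39  38  38  39
  39  40  39  40  67 132 187 200 200 201 201 201 200 201 200 200 201 201
 201 201 202 198 179 136  97 108 156 196 205 200 169 108  78  78]
[154 171 173 169 145 122 166 192 196 197 197 197 197 198 197 197 198 198
 198 198 198 197 198 199 199 198 198 199 199 198 198 199 198 198 199 199
 198 198 198 199 198 198 199 199 199 198 199 199 199 199 199 199 199 198
 199 199 199 199 198 199 198 199 199 199 199 199 199 199 199 199 199 199
 199 199 199 199 200 200 198 198 198 198 199 199 198 199 198 186 142 133
 148 165 171 168 153 132]
0.145 (0.6083, -0.0083, 63.8, 38.7, -1.9) (0.6086, -0.0077, 25.1, 11.5, -0.8)
0.15 (0.6084, -0.0083, 62.7, 38.0, -1.9) (0.6087, -0.0077, 24.7, 11.3, -0.8)
0.155 (0.6085, -0.0083, 61.6, 37.4, -1.9) (0.6088, -0.0077, 24.2, 11.1, -0.8)
0.162 (0.6086, -0.0083, 60.0, 36.4, -1.9) (0.6089, -0.0077, 23.6, 10.8, -0.8)
[ 74  70 150] [ 69  50 117] [ 69  50 117]
100 ((496.62762451171875, -276.028564453125), (129.99337768554688, 131.95423889160156), 9.82475471496582)
115 ((500.60699462890625, -275.198486328125), (109.9505844116211, 130.4521942138672), 10.263344764709473)
```

The cap fits the seated height (about 0.148). Next I'll grip B and work out the tray centre from its rim corners in the crop.

Request:
jog_arm(
  motion=[
    [[0.087,-0.03,-0.04,0,0,0,-6],[0.087,-0.06,-0.08,0,0,0,-13],[0.087,-0.09,-0.12,0.02,0,0,-20.3],[0.087,-0.1119,-0.1441,0.04,0,0,-20.3],[0.087,-0.1119,-0.1441,0.07,0,0,-20.3],[0.087,-0.1119,-0.1441,0.11,0,0,-20.3],[0.087,-0.1119,-0.1441,0.15,0,0,-20.3],[0.087,-0.1119,-0.1441,0.185,0,0,-20.3],[0.087,-0.1119,-0.1441,0.206,0,0,-20.3],[0.087,-0.1119,-0.1441,0.206,0,0,-20.3],[0.087,-0.1119,-0.1441,0.206,0,0,-20.3]],
  ],
)

```text
time: 25.98
eef_pos: [0.4282, 0.1393, 0.0774]
tcp_rot: [[0.942, 0.334, 0.0], [0.334, -0.942, -0.0], [0.0, 0.0, -1.0]]
force: [-0.3, -0.7, 0.2]
width: 1.001
grip_force: 0.0
```

Request:
jog_arm(
  motion=[
    [[0.03,0,0,0,0,0,0],[0.03,0,0,0,0,0,0],[0.03,0,0,0,0,0,0],[0.03,0,0,0,0,0,0],[0.03,0,0,0,0,0,0],[0.03,0,0,0,0,0,0]],
  ],
)

```text
time: 26.72
eef_pos: [0.4275, 0.139, 0.0773]
tcp_rot: [[0.942, 0.334, 0.0], [0.334, -0.942, 0.0], [0.0, -0.0, -1.0]]
force: [-0.2, 0.1, 0.0]
width: 0.458
grip_force: 40.0
```

Run:
```python
from h import *
import pickle
q=[onz("top",160+x/2.9,135+y/2.9,.026)[:2] for x,y in((562,158),(700,127),(722,228),(598,262))]
print(np.round(q,3),np.mean(q,0).round(3),[np.linalg.norm(q[i]-q[i-1]).round(3) for i in range(4)])
s,_=pickle.load(open("w5.pkl","rb"))
print([onz("wrist",x/1.4,y/1.4,.026,s)[:2].round(3) for x,y in((628,235),(638,361),(784,207),(784,342))])
```

```text
[[ 0.543 -0.203]
 [ 0.567 -0.358]
 [ 0.453 -0.368]
 [ 0.425 -0.23 ]] [ 0.497 -0.29 ] [np.float64(0.121), np.float64(0.157), np.float64(0.115), np.float64(0.141)]
[array([ 0.547, -0.202]), array([ 0.43 , -0.225]), array([ 0.568, -0.33 ]), array([ 0.447, -0.355])]
```

B is gripped, and the tray centre is about (0.500, -0.291), yaw 10° (two views agree). I'll lift B and carry it there.

Request:
jog_arm(
  motion=[
    [[0.03,0,0,-0.02,0,0,0],[0.03,0,0,-0.06,0,0,0],[0.03,0,0,-0.1,0,0,0],[0.03,-0.003,0.02,-0.13,0,0,0.5],[0.03,-0.01,0.06,-0.13,0,0,1.3],[0.03,-0.018,0.105,-0.13,0,0,2.3],[0.03,-0.026,0.15,-0.13,0,0,3.3],[0.03,-0.034,0.195,-0.13,0,0,4.3],[0.03,-0.042,0.24,-0.13,0,0,5.3],[0.03,-0.05,0.285,-0.13,0,0,6.3],[0.03,-0.058,0.33,-0.13,0,0,7.3],[0.03,-0.066,0.375,-0.13,0,0,8.3],[0.03,-0.072,0.41,-0.13,0,0,9.5],[0.03,-0.0753,0.4293,-0.13,0,0,9.5],[0.03,-0.0753,0.4293,-0.13,0,0,9.5],[0.03,-0.0753,0.4293,-0.13,0,0,9.5]],
  ],
)

```text
time: 28.72
eef_pos: [0.4997, -0.29, 0.2068]
tcp_rot: [[0.985, 0.175, -0.001], [0.175, -0.985, 0.001], [-0.001, -0.001, -1.0]]
force: [0.0, 0.5, -2.0]
width: 0.452
grip_force: 40.0
```

Run:
```python
from h import *
s=manip.observe();im=manip.camera("wrist")[:,:,::-1].copy()
cv2.imwrite("pics/w6.png",cv2.resize(im,None,fx=1.4,fy=1.4));print(s["eef_pos"],s["time"],s["force"],s["joints"].round(1))
```

```text
[ 0.49967182 -0.28995043  0.20684602] 28.725 [ 0.00746316  0.51966309 -1.99671632] [-14.1  18.7  -8.6  -0.  -62.8 114.2]
```

Request:
jog_arm(
  motion=[
    [[0.03,0,0,0.04,0,0,0],[0.03,0,0,0.08,0,0,0],[0.03,0,0,0.105,0,0,0],[0.03,0,0,0.118,0,0,0],[0.03,0,0,0.124,0,0,0],[0.03,0,0,0.126,0,0,0],[0.03,0,0,0.127,0,0,0],[0.03,0,0,0.127,0,0,0]],
  ],
)

```text
time: 29.78
eef_pos: [0.5004, -0.2909, 0.0809]
tcp_rot: [[0.985, 0.174, 0.001], [0.174, -0.985, -0.0], [0.001, 0.001, -1.0]]
force: [0.0, -0.2, -3.0]
width: 0.456
grip_force: 40.0
```

Request:
jog_arm(
  motion=[
    [[0.03,0,0,0.0005,0,0,0],[0.03,0,0,0.0008,0,0,0],[0.03,0,0,0.0008,0,0,0]],
  ],
)

```text
time: 30.15
eef_pos: [0.5, -0.2908, 0.0795]
tcp_rot: [[0.985, 0.174, 0.0], [0.174, -0.985, -0.0], [0.0, 0.0, -1.0]]
force: [-0.1, 1.0, -2.8]
width: 0.456
grip_force: 40.0
```

Request:
jog_arm(
  motion=[
    [[0.03,0,0,0.0005,0,0,0],[0.03,0,0,0.0005,0,0,0],[0.03,0,0,0.0005,0,0,0]],
  ],
)

```text
time: 30.52
eef_pos: [0.5001, -0.2908, 0.0792]
tcp_rot: [[0.985, 0.174, 0.0], [0.174, -0.985, -0.0], [0.0, 0.0, -1.0]]
force: [-0.3, 0.9, 0.4]
width: 0.456
grip_force: 40.0
```

It's resting on the tray floor. I'll release and retreat.

Request:
jog_arm(
  motion=[
    [[0.03,0,0,0,0,0,0],[0.08,0,0,0,0,0,0],[0.08,0,0,0,0,0,0],[0.08,0,0,0,0,0,0],[0.08,0,0,0,0,0,0],[0.08,0,0,-0.03,0,0,0],[0.08,0,0,-0.07,0,0,0],[0.08,0,0,-0.12,0,0,0],[0.08,0,0,-0.17,0,0,0],[0.08,-0.05,0,-0.2,0,0,0],[0.08,-0.08,0,-0.2,0,0,0],[0.08,-0.08,0,-0.2,0,0,0],[0.08,-0.08,0,-0.2,0,0,0]],
  ],
)

```text
time: 32.15
eef_pos: [0.4215, -0.3047, 0.2789]
tcp_rot: [[0.985, 0.174, 0.0], [0.174, -0.985, -0.0], [0.0, 0.0, -1.0]]
force: [0.3, -0.2, -0.6]
width: 0.921
grip_force: 0.0
```

Run:
```python
from h import *
a=manip.camera("wrist")[:,:,::-1];b=manip.camera("scene")[:,:,::-1]
t=cv2.resize(b[150:300,100:420],(784,367));u=cv2.resize(a[:170],(784,233))
cv2.imwrite("pics/end.png",np.vstack([t,u]));print(manip.observe()["time"])
```

```text
32.25
```

View pics/end.png

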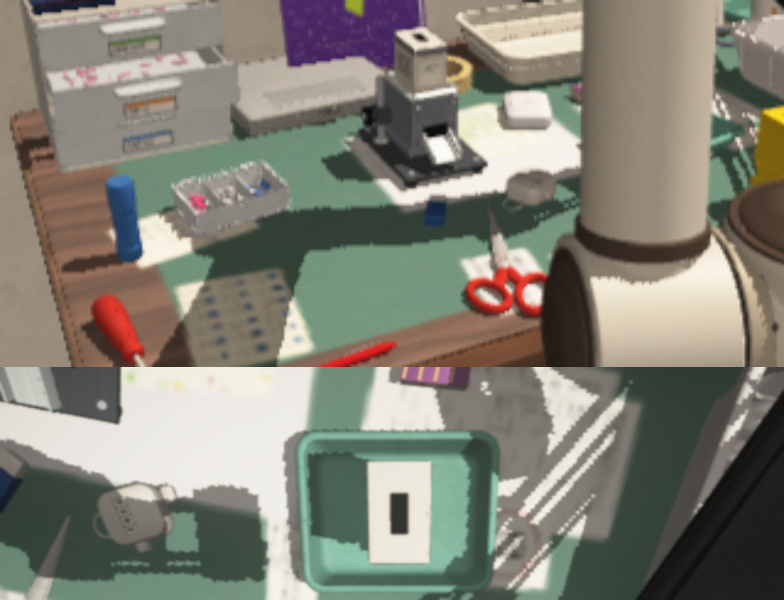

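The scene view (upper half) shows the heavier magazine upright in the dispenser at about (420,60). The wrist view (lower half) shows the lighter one standing in the tray at about (400,512), with nothing else moved.

```bash
python3 -c "
from rig import manip
print(manip.finish_job())"
```

```text
the job is handed in; nothing more can be done
None
```

The heavier magazine (about 0.55 kg) is in the dispenser with the catch holding it, and the lighter one (about 0.28 kg) stands upright in the mint tray. I handed the job in at about 32 s.

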